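Tip the make-up pencils through the slot

TASK

Clear the two long make-up pencils into the slotted box: pick up the longer wooden tray by its post with the pencils in it, turn it so that they line up with the slot, and tip them gently over its open front through the slot, so that both lie right down inside the box. Do not touch the pencils with the gripper. Then stand the empty tray upright on the tabletop again and let go.

Things in the scene. Friction and masses are not known exactly. Their poses are not given: they have to be found in the camera images.
- tray: Longer of two dark wooden scoop trays (the 95 mm one with lipsticks stays): 160 mm along y, 56 along x, 200 g. Origin: underside centre, z up. Walls 34 mm high at back (x +22 to +28) and ends. Front (-x) open: floor edge at x -28, 22 mm up; floor falls 16 degrees to 8 mm up at the back. Level it keeps the pencils; they roll out over the front edge when it is tipped front down past 16 degrees; 30 empties it.
- tray_post (a point): Point on the axis of the tray's grip post, 62 mm above the tray's underside: a good place to grip. The post is an upright 18 x 18 mm square bar behind the back wall (tray x +37, y 0), its top 85 mm above the underside, free all round above 36 mm. Axes as the tray's.
- pencil_a: Round wooden make-up pencil, dark cap, 130 mm long, 12 mm thick, 16 g. Origin at its middle, on its axis; y runs along the pencil. Starts lying lengthwise in the long tray, against the back wall or against the other pencil (this one against the back wall).
- pencil_b: Round wooden make-up pencil, dark cap, 130 mm long, 12 mm thick, 16 g. Origin at its middle, on its axis; y runs along the pencil. Starts lying lengthwise in the long tray, against the back wall or against the other pencil (this one nearer the open front).
- slot_box: White plastic box fixed to the table, 104 mm (x) by 214 (y), 80 high. Origin: underside centre, z up. The slot in the middle of its top is 40 mm wide (x), 180 long (y), at the bottom of a hopper: its long sides slope 45 degrees up and outward to a mouth 84 mm wide, rim 102 mm above the table; end walls at y +-90 mm. Inside it is hollow; the pencils drop through lying along y.

How it is judged:
On the way, in this order (a step that is already met when the one before it is completed fails the run):
1. the long tray is lifted with both pencils in it (height (world z) of tray above 0.03 m and x of each of pencil_a, pencil_b in the frame of tray above -0.03 m and z of each of pencil_a, pencil_b in the frame of tray below 0.05 m and distance between each of pencil_a, pencil_b and tray below 0.06 m), for 0.2 s.
2. the tray is over the slotted box, pencils still in it, its length within 15 degrees of the slot's (height (world z) of tray above 0.08 m and horizontal distance between tray and slot_box below 0.12 m and angle between the y axis of tray and the y axis of slot_box, either way round below 0.26 rad and x of each of pencil_a, pencil_b in the frame of tray above -0.03 m and z of each of pencil_a, pencil_b in the frame of tray below 0.05 m and distance between each of pencil_a, pencil_b and tray below 0.06 m), for 0.1 s.
3. both pencils lie inside the box (x of pencil_a in the frame of slot_box between -0.05 and 0.05 m and y of pencil_a in the frame of slot_box between -0.1 and 0.1 m and z of pencil_a in the frame of slot_box between 0 and 0.05 m and angle between pencil_a's own y axis and vertical between 0.95 and 2.19 rad and x of pencil_b in the frame of slot_box between -0.05 and 0.05 m and y of pencil_b in the frame of slot_box between -0.1 and 0.1 m and z of pencil_b in the frame of slot_box between 0 and 0.05 m and angle between pencil_b's own y axis and vertical between 0.95 and 2.19 rad), for 0.2 s.
At the end, for the whole second after the job is handed in: Both pencils lie at rest inside the slotted box, their middles less than 50 mm above its underside and within 35 degrees of level; the long tray stands upright (within 7 degrees) and at rest on the tabletop (underside within 10 mm of it), anywhere, released (all of step 3 and height (world z) of tray between -0.01 and 0.01 m and angle between tray's own z axis and vertical below 0.12 rad and linear speed of tray below 0.02 m/s and linear speed of each of pencil_a, pencil_b below 0.03 m/s); the robot touches nothing.
It fails at once if the gripper touches a pencil (contact force between the fingers and pencil_a above 0.5 N or contact force between the fingers and pencil_b above 0.5 N).
It also fails if it takes over 69 s, if anything falls off the work surface, if the arm or the gripper's body presses on something with over 40 N, if the wrist force passes 120 N, or if a joint passes its speed limit or range.

ROBOT

A 6-joint arm with a two-finger parallel gripper is mounted at the origin on the work surface. World frame = base frame: x ahead of the robot, y to its left, z up, the work surface at z = 0. Lengths are in m, angles in rad, forces in N, time in s.
With the tool pointing down it reaches from about 0.375 to 0.9 m from the base axis. Payload 3.1 kg.
Tool frame: the origin (TCP) lies midway between the tips of the shut fingers; the grasp point (between the pads) lies robot.grip_point_offset behind it (robot.grip_point_offset is the distance from the TCP to the grasp point, in m); z points along the fingers, y is the direction in which the jaws open and shut (so a half turn about z gives the same grasp; the last joint's range is limited). The gripper opens to 87 mm and grips with 3 to 60 N. Pads are 19 mm wide; open, the fingers measure 117 mm over their backs; the gripper's body (75 mm by 190 mm) begins 51 mm behind the grasp point.
Start: joints at [1.01, 0.527, 1.433, -0, 1.181, -0.178], TCP at [0.233, 0.58, 0.223] pointing down, gripper open.
Joint ranges: [-3.08, 3.08], [-0.75, 2.2], [0.22, 2.44], [-1.43, 4.57], [0, 2.65], [-2.85, 2.85]. Speed limits (rad/s): [2.79, 2.79, 3.14, 3.14, 3.14, 3.14].

INTERFACE

Orientations are given as a unit quaternion [x, y, z, w].
In Python, from rig import robot, cams, hand_in gives the robot as it stands. The module is installed in compiled form; this text tells all that it offers.
- The arm moves only by the tool send_rows, never from a script. Its argument "steps" is one flat list of numbers, 5 for each row, row after row: the finger opening in m, from 0 to 0.087, then the shift along the tool's x, y, z in m, then the turn about the tool's z in rad. A call has 1 to 8 rows; each row is the pose to reach, as a shift and turn from the pose measured when the call began, along the tool's axes at that moment; what a row does not reach only later rows make up. A row lasts 1/8 s, in which the tool goes at most 62.5 mm and 10.7 degrees, less where a joint would pass 70% of its speed; a pose out of reach is approached as far as the arm can. A call with a gripper value outside its range is refused whole. The fingers move at their own pace and stop on an object; "force" is the grip in N (left out, the last holds). Time passes only in rows, so rows that repeat a pose let the fingers close. It gives the time, the measured TCP pose, the force and the opening at its end, in the units of the state.
- robot.get_obs(): the state, without advancing time (a new reading comes with each control period).
- cams.camera(name): name is "scene" or "top" or "wrist"; returns a dict with "color" (480x640x3 uint8, red, green, blue), "range_z" (480x640 float32, m along the optical axis (not along the pixel's ray), 0 where there is no reading), "intrinsics" (3x3 intrinsics, pixels), "extrinsics" (4x4, takes a point from camera to world coordinates). Camera axes: x right, y down, z forward; pixel columns grow to the right and rows downward; lengths in m; the calibration is good to about 2 mm. A picture is of the moment at which its call begins.
- hand_in(): hands the job in, once; it reports no verdict.
The state is a dict: "time": time; "q": joint angles; "joint_velocities": joint speeds; "joint_torque": joint torques, N m; "position": TCP position; "tool_rot": TCP orientation; "ft_force": force on the tool from outside, world axes, zero at the start; "moment": the same for the moment, N m; "grip_width": finger opening in m.
Only numpy, scipy, OpenCV 4.12 (cv2) and the standard library are available. Lean on these libraries where they do the work, as an engineer would, in place of code of your own. Each camera call takes 0.05 s, during which the arm holds its last target.

## Working session

There is one attempt and no reset: what is moved stays moved. The work goes in short steps, Python scripts to look and compute and a tool call to move; the robot and the scene stay as the last step left them, time stands still between calls to the robot, and variables do not carry over. Pictures are saved under pics/ and viewed, and the job is handed in when it is done.

Besides the shell and the picture viewer there is one more tool, called after ">>>" as name(argument=value, ...) on one line, values as JSON. send_rows: Moves the arm, as the interface text tells. Its arguments: {"type":"object","properties":{"steps":{"type":"array","items":{"type":"number"}},"force":{"type":"number"}},"required":["steps"]}

```bash
mkdir -p pics
cat > h.py <<'E'
from rig import robot,cams,hand_in
import numpy as np,cv2
def snap(n,tag):
    d=cams.camera(n); cv2.imwrite(f'pics/{tag}.png',d['color'][:,:,::-1]); 
    np.savez(f'pics/{tag}.npz',**d); return d
def cloud(d):
    K=np.array(d['intrinsics']);T=np.array(d['extrinsics']);z=d['range_z']
    v,u=np.mgrid[:480,:640]
    p=np.stack([(u-K[0,2])*z/K[0,0],(v-K[1,2])*z/K[1,1],z],-1)
    return p@T[:3,:3].T+T[:3,3]
E
python3 - <<'E'
from h import *
o=robot.get_obs(); print({k:np.round(v,4) for k,v in o.items()}, robot.grip_point_offset)
for n in ['top','scene','wrist']:
    d=snap(n,n+'0'); print(n,np.round(d['extrinsics'],3).tolist(),d['intrinsics'][0])
E
```

```text
{'time': np.float64(0.0), 'q': array([ 1.0095,  0.5285,  1.4339, -0.    ,  1.1814, -0.1785]), 'joint_velocities': array([-0.0001, -0.0015,  0.0002,  0.0003, -0.001 , -0.0029]), 'joint_torque': array([-2.00000e-04, -4.40038e+01, -1.76592e+01,  6.33000e-02,
        5.82000e-02, -2.00000e-04]), 'position': array([0.233 , 0.5792, 0.2216]), 'tool_rot': array([ 1.902e-01,  9.817e-01, -1.000e-03, -4.000e-04]), 'ft_force': array([-0.8136,  0.1361, -0.2404]), 'moment': array([-0.0346,  0.0022,  0.0225]), 'grip_width': np.float64(0.0867)} 0.0187
top [[0.012, -0.986, 0.165, 0.383], [-1.0, -0.008, 0.024, -0.058], [-0.022, -0.166, -0.986, 0.909], [0.0, 0.0, 0.0, 1.0]] [455.32083408   0.         323.56717872]
scene [[-0.794, 0.422, -0.438, 0.907], [0.608, 0.541, -0.581, 0.502], [-0.009, -0.728, -0.686, 0.707], [0.0, 0.0, 0.0, 1.0]] [471.84454461   0.         316.02596322]
wrist [[0.373, 0.894, 0.248, 0.165], [0.928, -0.359, -0.103, 0.606], [-0.003, 0.269, -0.963, 0.384], [0.0, 0.0, 0.0, 1.0]] [393.9980509    0.         328.24861215]
```

View pics/top0.png

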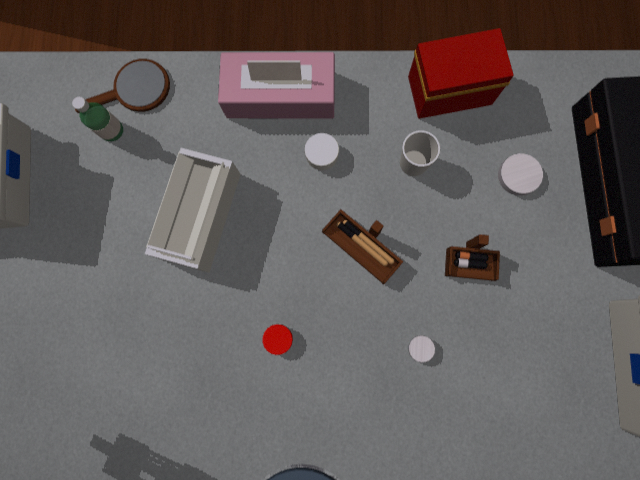

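View pics/scene0.png

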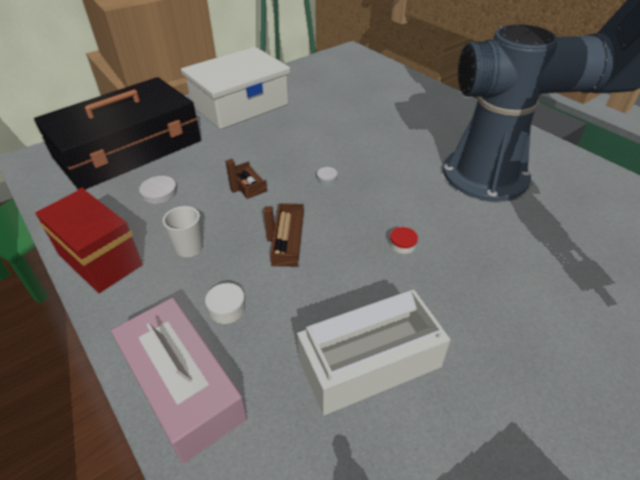

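Top view: the long tray is at about (362,246) with its post up-right of it at (376,228), and the box is at (190,208), rotated. Next I measure them from depth and contours.

Run:
```python
from h import *
for tag in ['top0','scene0']:
    d=dict(np.load(f'pics/{tag}.npz')); P=cloud(d); c=d['color'].astype(int)
    hsv=cv2.cvtColor(d['color'],cv2.COLOR_RGB2HSV)
    print(tag,'table z',np.median(P[300:330,150:200,2]))
    # tray: dark brown, region
    R=(np.abs(P[...,0]-0.53)<.12)&(np.abs(P[...,1]+.13)<.14)&(P[...,2]>.006)&(P[...,2]<.12)&(d['range_z']>0)
    n,l,s,cen=cv2.connectedComponentsWithStats(R.astype(np.uint8))
    for i in range(1,n):
        if s[i,4]>300:
            q=P[l==i]; print('comp',s[i],q.mean(0).round(3),q[:,2].max().round(3))
            wall=q[(q[:,2]<.045)]
            r=cv2.minAreaRect(wall[:,:2].astype(np.float32)*1000); print('  rect mm',r)
            po=q[q[:,2]>.075]; print('  post',len(po),po.mean(0).round(4),po.min(0).round(3),po.max(0).round(3))
            if len(po)>4: print(cv2.minAreaRect(po[:,:2].astype(np.float32)*1000))
    B=(P[...,0]>.3)&(P[...,0]<.75)&(P[...,1]>.08)&(P[...,1]<.42)&(P[...,2]>.06)&(P[...,2]<.115)&(d['range_z']>0)&(hsv[...,1]<60)
    n,l,s,cen=cv2.connectedComponentsWithStats(B.astype(np.uint8))
    for i in range(1,n):
        if s[i,4]>300:
            q=P[l==i]; print('box',s[i],q.mean(0).round(3),q.max(0).round(3)); 
            rim=q[q[:,2]>.095]
            print('all',cv2.minAreaRect(q[:,:2].astype(np.float32)*1000)); print('rim',len(rim),cv2.minAreaRect(rim[:,:2].astype(np.float32)*1000))
```

```text
top0 table z 0.0001075722742295282
comp [ 322  209   81   75 2622] [ 0.524 -0.113  0.025] 0.088
  rect mm ((528.4650268554688, -116.42387390136719), (159.71946716308594, 73.9853744506836), 49.62477493286133)
  post 102 [ 0.5501 -0.1352  0.0845] [ 0.539 -0.147  0.075] [ 0.561 -0.124  0.088]
((550.6964721679688, -135.5218963623047), (17.876375198364258, 18.146703720092773), 51.62729263305664)
box [ 145  148   89  121 4647] [0.581 0.212 0.088] [0.701 0.294 0.107]
all ((586.7075805664062, 216.38511657714844), (105.33824157714844, 214.7874755859375), 75.16559600830078)
rim 1354 ((586.76123046875, 217.39968872070312), (91.79150390625, 190.44638061523438), 75.19773864746094)
scene0 table z 0.07521725465496515
comp [ 264  203   41   63 2056] [ 0.528 -0.109  0.028] 0.088
  rect mm ((526.095703125, -116.06700897216797), (165.33770751953125, 75.55776977539062), 49.61547088623047)
  post 92 [ 0.549  -0.1324  0.0834] [ 0.536 -0.145  0.075] [ 0.56  -0.122  0.088]
((548.05322265625, -134.4647979736328), (21.436433792114258, 18.053869247436523), 47.832679748535156)
box [ 298  290  153  106 6909] [0.596 0.225 0.087] [0.7   0.295 0.107]
all ((583.317138671875, 218.556396484375), (105.16732788085938, 215.62451171875), 74.94824981689453)
rim 1899 ((583.3721313476562, 217.5037841796875), (90.9991455078125, 190.8699951171875), 75.07926940917969)
```

Run:
```python
import cv2
a=cv2.imread('pics/top0.png'); 
cv2.imwrite('pics/crop0.png',cv2.resize(a[130:300,130:420],None,fx=2.7,fy=2.7,interpolation=cv2.INTER_CUBIC))
```

```text
(no output)
```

View pics/crop0.png

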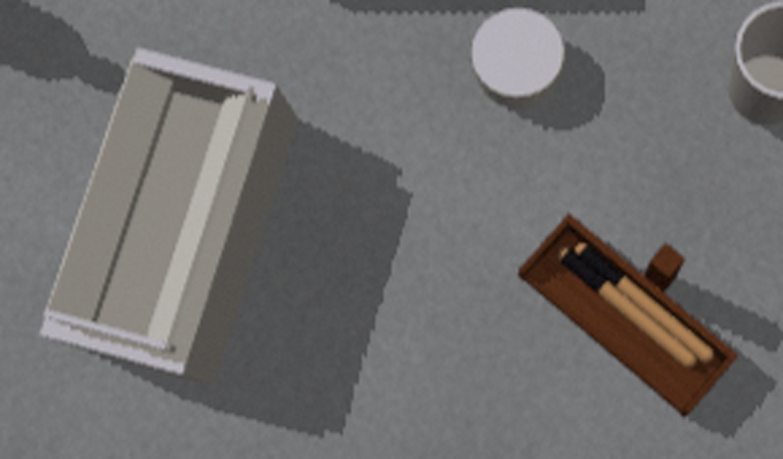

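View pics/wrist0.png

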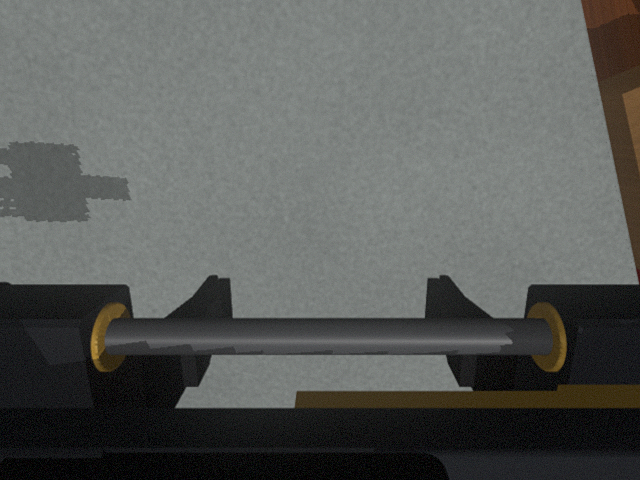

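```bash
cat >> h.py <<'E'
from scipy.spatial.transform import Rotation as Rn
def plan(gp=None,yawdeg=None,tcp=None):
    """tool shift and turn to bring grasp point gp (or tcp) and tool-y yaw"""
    o=robot.get_obs(); R=Rn.from_quat(o['tool_rot']).as_matrix(); p=np.array(o['position'])
    if gp is not None: tcp=np.array(gp)-np.array([0,0,robot.grip_point_offset])
    if tcp is None: tcp=p
    s=R.T@(np.array(tcp)-p); y=np.degrees(np.arctan2(R[1,1],R[0,1])); t=0
    if yawdeg is not None: t=-((yawdeg-y+90)%180-90)
    print('t',o['time'],'tcp',p.round(4),'yaw',round(y,2),'tiltz',R[:,2].round(3),'q',np.round(o['q'],2))
    print('f',np.round(o['ft_force'],2),'w',o['grip_width'])
    print('shift',s.round(4),'turn',round(np.radians(t),4))
E
python3 -c "
from h import *
plan([.5495,-.1342,.22],49.6)"
```

```text
t 0.15 tcp [0.2331 0.5793 0.2218] yaw 68.07 tiltz [-0.001 -0.001 -1.   ] q [ 1.01  0.53  1.43 -0.    1.18 -0.18]
f [-0.15  0.43  0.21] w 0.08724535084106835
shift [-0.56   -0.5437  0.0212] turn 0.3224
```

>>> send_rows(steps=[0.087, -0.04, -0.039, 0, 0.04, 0.087, -0.08, -0.078, 0, 0.08, 0.087, -0.12, -0.117, 0, 0.12, 0.087, -0.16, -0.155, 0, 0.16, 0.087, -0.2, -0.194, 0, 0.2, 0.087, -0.24, -0.233, 0, 0.24, 0.087, -0.28, -0.272, 0, 0.28, 0.087, -0.32, -0.311, 0, 0.322])

```text
time: 1.15
position: [0.4143, 0.1696, 0.2222]
tool_rot: [0.346, 0.938, -0.001, -0.0]
ft_force: [0.4, 0.4, 0.5]
grip_width: 0.0868
```

```bash
python3 -c "
from h import *
plan([.5495,-.1342,.14],49.6)"
```

```text
t 1.15 tcp [0.4143 0.1696 0.2222] yaw 49.54 tiltz [-0.001 -0.001 -1.   ] q [ 0.14  0.29  1.86 -0.    0.99 -0.73]
f [0.39 0.39 0.54] w 0.08681076929596725
shift [-0.2999 -0.1433  0.1013] turn -0.001
```

>>> send_rows(steps=[0.087, -0.04, -0.02, 0.005, 0, 0.087, -0.08, -0.04, 0.01, 0, 0.087, -0.13, -0.06, 0.02, 0, 0.087, -0.18, -0.085, 0.04, 0, 0.087, -0.23, -0.11, 0.05, 0, 0.087, -0.27, -0.13, 0.07, 0, 0.087, -0.3, -0.143, 0.09, 0, 0.087, -0.3, -0.143, 0.1, 0])

```text
time: 2.15
position: [0.5505, -0.1363, 0.1213]
tool_rot: [0.347, 0.938, -0.001, 0.0]
ft_force: [-0.5, -0.1, 0.6]
grip_width: 0.0867
```

```bash
python3 -c "
from h import *
plan([.5495,-.1342,.062],49.6)
snap('wrist','w1');snap('scene','s1')"
```

```text
t 2.15 tcp [ 0.5505 -0.1363  0.1213] yaw 49.36 tiltz [-0.    -0.002 -1.   ] q [-0.44  0.59  1.67 -0.    0.88 -1.3 ]
f [-0.55 -0.13  0.59] w 0.08671202277069488
shift [0.0022 0.0011 0.078 ] turn -0.0042
```

View pics/w1.png

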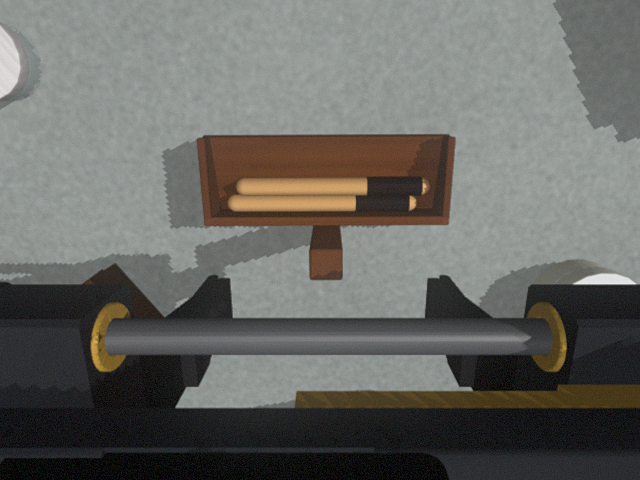

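View pics/s1.png

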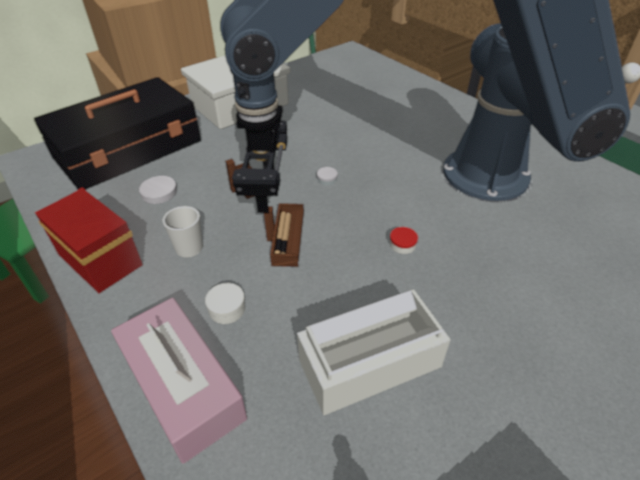

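Wrist view: the tray is square to the jaws, with the post top at (326,262) centred between the pads (230 and 430). Descending.

>>> send_rows(steps=[0.087, 0.002, 0.001, 0.02, -0.004, 0.087, 0.002, 0.001, 0.04, -0.004, 0.087, 0.002, 0.001, 0.06, -0.004, 0.087, 0.002, 0.001, 0.075, -0.004, 0.087, 0.002, 0.001, 0.078, -0.004, 0.087, 0.002, 0.001, 0.078, -0.004])

```text
time: 3.0
position: [0.547, -0.1308, 0.0434]
tool_rot: [0.344, 0.939, -0.0, -0.002]
ft_force: [-0.1, 0.2, 1.1]
grip_width: 0.087
```

```bash
python3 -c "
from h import *
plan([.5495,-.1342,.062],49.6)
d=snap('top','t2');cv2.imwrite('pics/t2c.png',cv2.resize(d['color'][150:320,280:540,::-1],None,fx=3,fy=3))"
```

```text
t 3.0 tcp [ 0.547  -0.1308  0.0434] yaw 49.76 tiltz [-0.004  0.001 -1.   ] q [-0.43  0.71  1.72 -0.    0.72 -1.3 ]
f [-0.1   0.24  1.12] w 0.08704784681014116
shift [-0.0041 -0.001   0.0001] turn 0.0028
```

View pics/t2c.png

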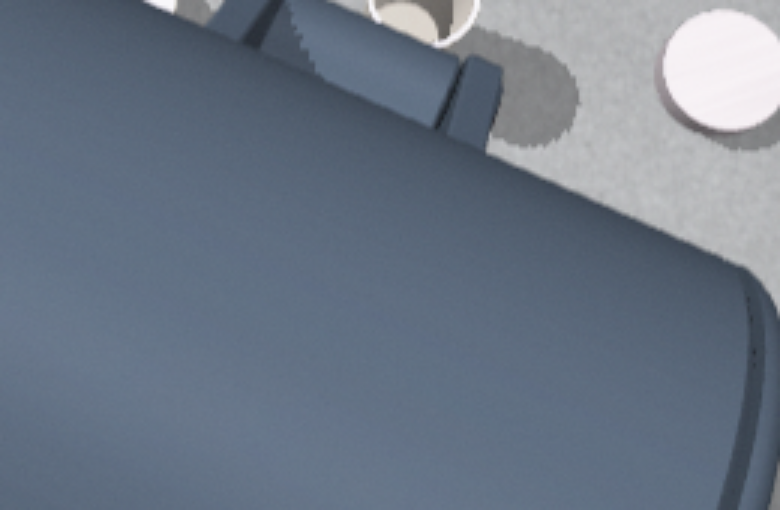

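The top view is blocked by the arm. The tool sits 4 mm toward the tray, so I correct that and close.

>>> send_rows(steps=[0.087, -0.004, -0.001, 0, 0.003, 0.087, -0.004, -0.001, 0, 0.003, 0.06, -0.004, -0.001, 0, 0.003, 0.03, -0.004, -0.001, 0, 0.003, 0.01, -0.004, -0.001, 0, 0.003, 0.005, -0.004, -0.001, 0, 0.003, 0.005, -0.004, -0.001, 0, 0.003, 0.005, -0.004, -0.001, 0, 0.003], force=50)

```text
time: 4.05
position: [0.5497, -0.1343, 0.0436]
tool_rot: [0.346, 0.938, -0.0, -0.002]
ft_force: [0.2, -0.4, -0.2]
grip_width: 0.0347
```

```bash
python3 -c "
from h import *
plan([.5495,-.1342,.062],49.6)
snap('wrist','w3')"
```

```text
t 4.05 tcp [ 0.5497 -0.1343  0.0436] yaw 49.58 tiltz [-0.004  0.001 -1.   ] q [-0.44  0.71  1.71 -0.    0.72 -1.3 ]
f [ 0.22 -0.4  -0.19] w 0.03474769490944247
shift [ 0.0002 -0.      0.0003] turn -0.0004
```

View pics/w3.png

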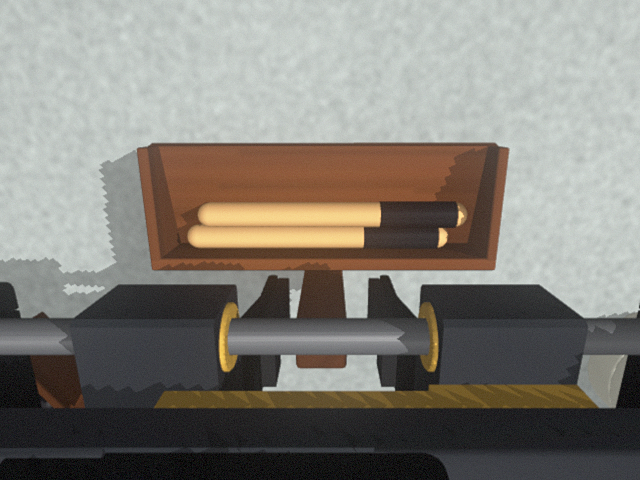

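Wrist view: both pencils lie against the back wall (rows 210–240), and the fingers (275, 383) are about to meet the post at 322. I finish closing and lift a little.

>>> send_rows(steps=[0.005, 0, 0, 0, 0, 0.005, 0, 0, 0, 0, 0.005, 0, 0, 0, 0, 0.005, 0, 0, 0, 0])

```text
time: 4.6
position: [0.5495, -0.1344, 0.0437]
tool_rot: [0.345, 0.938, -0.0, -0.002]
ft_force: [-0.9, -1.1, 0.6]
grip_width: 0.0178
```

>>> send_rows(steps=[0.005, 0, 0, -0.005, 0, 0.005, 0, 0, -0.015, 0, 0.005, 0, 0, -0.025, 0, 0.005, 0, 0, -0.04, 0, 0.005, 0, 0, -0.05, 0, 0.005, 0, 0, -0.05, 0, 0.005, 0, 0, -0.05, 0])

```text
time: 5.48
position: [0.5495, -0.1343, 0.0936]
tool_rot: [0.345, 0.938, -0.0, -0.002]
ft_force: [-0.4, -0.2, -3.2]
grip_width: 0.0178
```

```bash
python3 -c "
from h import *
plan([.5495,-.1342,.062],49.6)
snap('wrist','w4');snap('scene','s4')"
```

```text
t 5.475 tcp [ 0.5495 -0.1343  0.0936] yaw 49.58 tiltz [-0.004  0.001 -1.   ] q [-0.44  0.63  1.69 -0.    0.83 -1.3 ]
f [-0.37 -0.19 -3.23] w 0.01783820173524809
shift [-0.0001  0.0002  0.0503] turn -0.0003
```

View pics/w4.png

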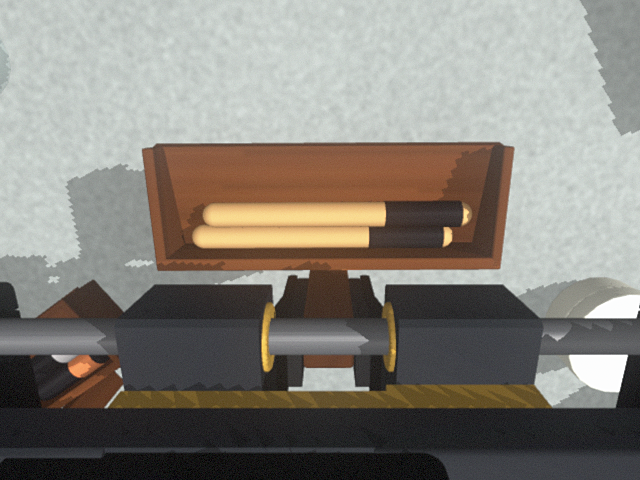

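View pics/s4.png

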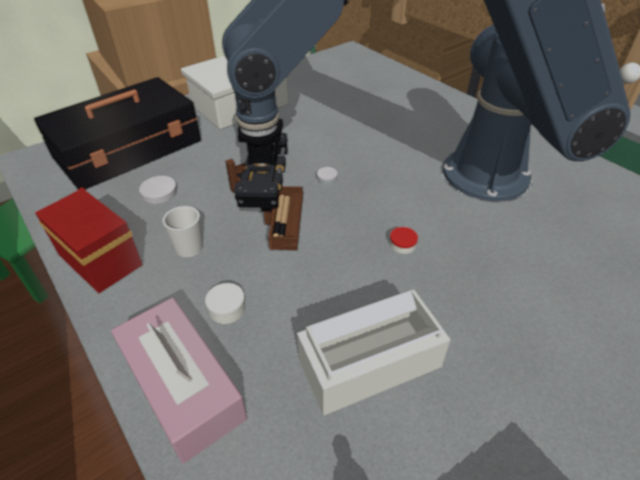

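The tray is lifted level with both pencils in it. Next I raise it, then carry and turn it.

>>> send_rows(steps=[0.005, 0, 0, -0.01, 0, 0.005, 0, 0, -0.025, 0, 0.005, 0, 0, -0.045, 0, 0.005, 0, 0, -0.065, 0, 0.005, 0, 0, -0.085, 0, 0.005, 0, 0, -0.1, 0, 0.005, 0, 0, -0.11, 0, 0.005, 0, 0, -0.11, 0])

```text
time: 6.58
position: [0.5502, -0.1345, 0.204]
tool_rot: [0.345, 0.938, -0.0, -0.002]
ft_force: [0.6, -0.6, -3.0]
grip_width: 0.0178
```

```bash
python3 -c "
from h import *
plan([.573,.174,.22],-14.9)"
```

```text
t 6.575 tcp [ 0.5502 -0.1345  0.204 ] yaw 49.58 tiltz [-0.003  0.    -1.   ] q [-0.44  0.47  1.6  -0.    1.07 -1.3 ]
f [ 0.62 -0.62 -3.04] w 0.017753172815406008
shift [0.1827 0.2497 0.0027] turn 1.1255
```

>>> send_rows(steps=[0.005, 0.005, 0.007, 0, 0.03, 0.005, 0.014, 0.019, 0, 0.08, 0.005, 0.026, 0.036, 0, 0.15, 0.005, 0.04, 0.054, 0, 0.23, 0.005, 0.053, 0.073, 0, 0.32, 0.005, 0.066, 0.09, 0, 0.41, 0.005, 0.08, 0.109, 0, 0.5, 0.005, 0.092, 0.126, 0, 0.58])

```text
time: 7.58
position: [0.5611, 0.0219, 0.203]
tool_rot: [0.6, 0.8, -0.002, -0.003]
ft_force: [0.1, -0.3, -2.5]
grip_width: 0.0177
```

```bash
python3 -c "
from h import *
plan([.573,.174,.22],-14.9)"
```

```text
t 7.575 tcp [0.5611 0.0219 0.203 ] yaw 16.2 tiltz [-0.006  0.001 -1.   ] q [-0.16  0.47  1.61 -0.    1.07 -0.44]
f [ 0.05 -0.32 -2.47] w 0.017717892232997537
shift [0.1427 0.0538 0.0017] turn 0.5428
```

>>> send_rows(steps=[0.005, 0.02, 0.007, 0, 0.08, 0.005, 0.042, 0.016, 0, 0.16, 0.005, 0.065, 0.025, 0, 0.25, 0.005, 0.09, 0.034, 0, 0.34, 0.005, 0.11, 0.042, 0, 0.42, 0.005, 0.128, 0.049, 0, 0.49, 0.005, 0.138, 0.053, 0, 0.53, 0.005, 0.143, 0.054, 0, 0.543])

```text
time: 8.57
position: [0.5723, 0.1748, 0.2019]
tool_rot: [0.793, 0.61, -0.003, -0.003]
ft_force: [0.0, 0.1, -1.9]
grip_width: 0.0176
```

>>> send_rows(steps=[0.005, 0, 0, 0, 0, 0.005, 0, 0, 0, 0])

```text
time: 8.82
position: [0.572, 0.1744, 0.2015]
tool_rot: [0.793, 0.61, -0.004, -0.003]
ft_force: [-0.5, 0.7, -2.3]
grip_width: 0.0174
```

```bash
python3 -c "
from h import *
plan([.573,.174,.195],-14.9)
snap('wrist','w5');snap('scene','s5')"
```

```text
t 8.825 tcp [0.572  0.1744 0.2015] yaw -14.87 tiltz [-0.009 -0.    -1.   ] q [0.11 0.52 1.52 0.   1.11 0.37]
f [-0.53  0.65 -2.3 ] w 0.017389463198670446
shift [-0.      0.0013  0.0252] turn 0.0005
```

View pics/w5.png

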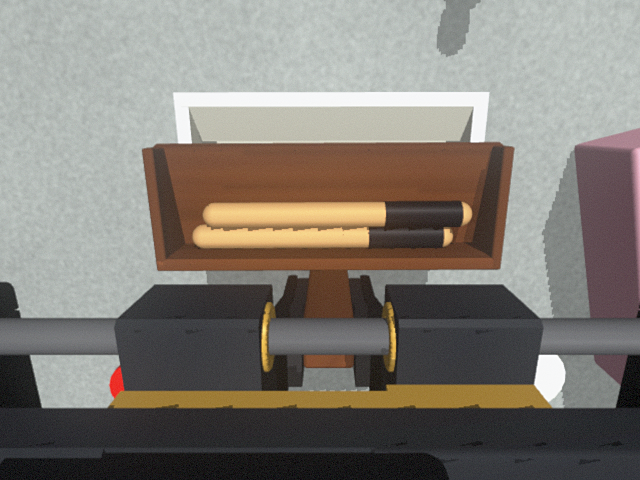

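View pics/s5.png

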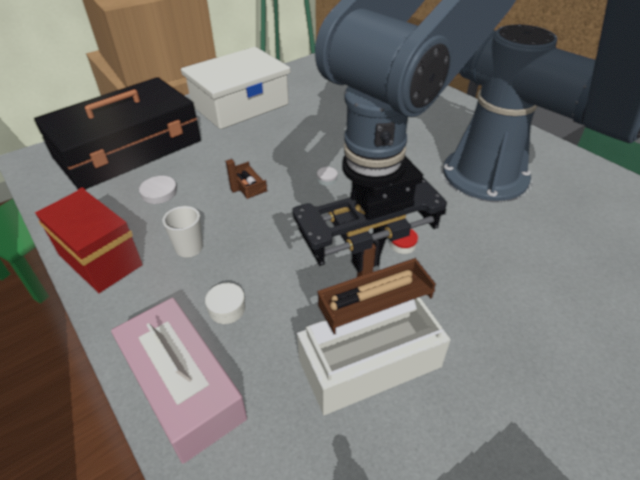

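Wrist view: the tray (145–513) is centred and parallel over the box rim (174–489), with both pencils in. Lowering 25 mm, then easing the grip so the tray swings front-down about the pads.

>>> send_rows(steps=[0.005, 0, 0.001, 0.006, 0, 0.005, 0, 0.001, 0.014, 0, 0.005, 0, 0.001, 0.022, 0, 0.005, 0, 0.001, 0.025, 0, 0.005, 0, 0.001, 0.025, 0])

```text
time: 9.55
position: [0.5728, 0.1741, 0.1763]
tool_rot: [0.793, 0.609, -0.004, -0.003]
ft_force: [0.4, 0.2, -2.1]
grip_width: 0.0178
```

>>> send_rows(steps=[0.005, 0, 0, 0, 0], force=16)

```text
time: 9.68
position: [0.5731, 0.1741, 0.1765]
tool_rot: [0.793, 0.609, -0.003, -0.003]
ft_force: [-0.0, 0.2, -2.8]
grip_width: 0.0178
```

```bash
python3 -c "
from h import *
plan([.573,.174,.195],-14.9)
snap('wrist','w6')"
```

```text
t 9.675 tcp [0.5731 0.1741 0.1765] yaw -14.89 tiltz [-0.009  0.    -1.   ] q [0.11 0.55 1.54 0.   1.06 0.37]
f [-0.01  0.18 -2.76] w 0.017786220303123653
shift [-0.0001 -0.      0.0002] turn 0.0001
```

View pics/w6.png

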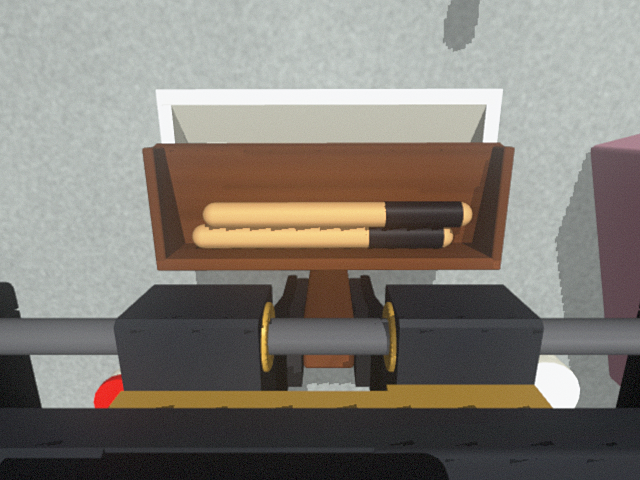

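Still level at 16 N. Easing further in single rows.

>>> send_rows(steps=[0.005, 0, 0, 0, 0], force=11)

```text
time: 9.85
position: [0.5732, 0.1742, 0.1768]
tool_rot: [0.793, 0.61, -0.003, -0.003]
ft_force: [-0.2, -0.7, -2.5]
grip_width: 0.0177
```

>>> send_rows(steps=[0.005, 0, 0, 0, 0], force=8)

```text
time: 9.98
position: [0.5733, 0.1742, 0.177]
tool_rot: [0.793, 0.61, -0.003, -0.002]
ft_force: [-0.9, -0.0, -3.1]
grip_width: 0.0181
```

```bash
python3 -c "
from h import *
plan([.573,.174,.195],-14.9)
snap('wrist','w7')"
```

```text
t 9.975 tcp [0.5733 0.1742 0.177 ] yaw -14.89 tiltz [-0.008  0.    -1.   ] q [0.11 0.55 1.54 0.   1.06 0.37]
f [-0.87 -0.05 -3.09] w 0.018080938741505424
shift [-0.0003 -0.0002  0.0007] turn 0.0003
```

View pics/w7.png

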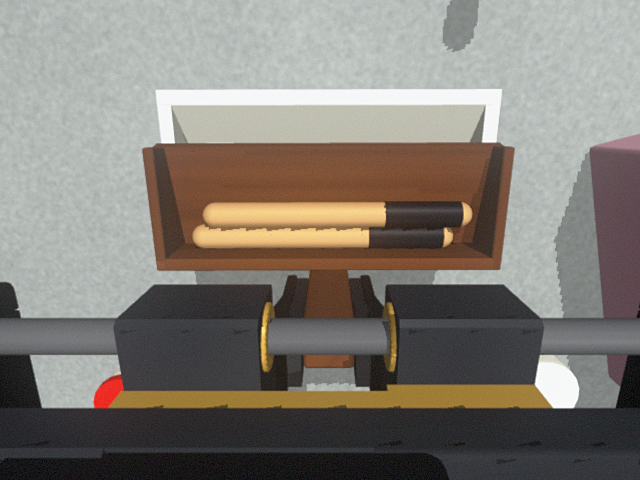

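>>> send_rows(steps=[0.005, 0, 0, 0, 0, 0.005, 0, 0, 0, 0], force=6)

```text
time: 10.28
position: [0.5733, 0.1742, 0.1771]
tool_rot: [0.793, 0.61, -0.003, -0.002]
ft_force: [-0.7, 0.3, -2.9]
grip_width: 0.0179
```

```bash
python3 -c "
from h import *
plan([.573,.174,.195],-14.9)
snap('wrist','w8')"
```

```text
t 10.275 tcp [0.5733 0.1742 0.1771] yaw -14.89 tiltz [-0.008  0.    -1.   ] q [0.11 0.55 1.54 0.   1.06 0.37]
f [-0.7   0.26 -2.93] w 0.017908094953542394
shift [-0.0003 -0.0002  0.0008] turn 0.0003
```

View pics/w8.png

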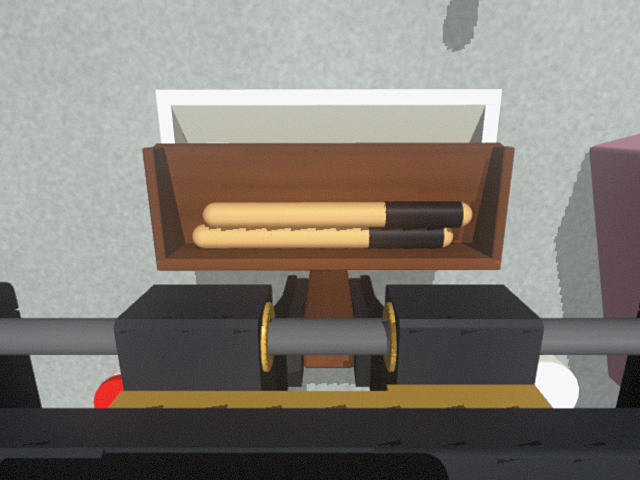

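>>> send_rows(steps=[0.005, 0, 0, 0, 0, 0.005, 0, 0, 0, 0], force=4.5)

```text
time: 10.58
position: [0.5733, 0.1742, 0.177]
tool_rot: [0.793, 0.61, -0.003, -0.002]
ft_force: [0.4, -0.3, -2.7]
grip_width: 0.0179
```

```bash
python3 -c "
from h import *
plan([.573,.174,.195],-14.9)
snap('wrist','w9')"
```

```text
t 10.575 tcp [0.5733 0.1742 0.177 ] yaw -14.88 tiltz [-0.008  0.    -1.   ] q [0.11 0.55 1.54 0.   1.06 0.37]
f [ 0.35 -0.33 -2.66] w 0.0179442797446656
shift [-0.0002 -0.0002  0.0007] turn 0.0003
```

View pics/w9.png

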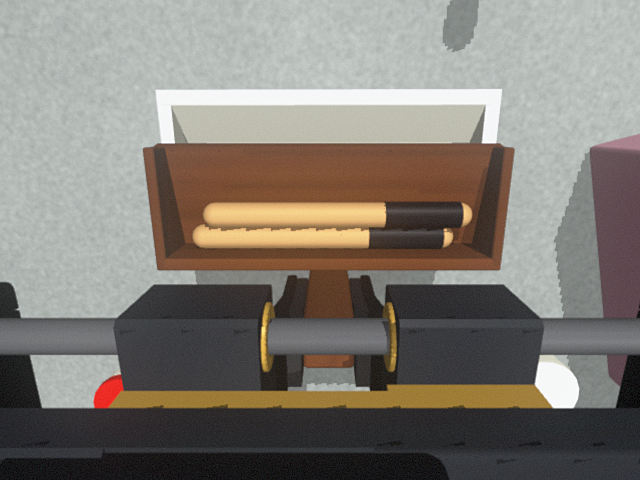

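>>> send_rows(steps=[0.005, 0, 0, 0, 0, 0.005, 0, 0, 0, 0], force=3)

```text
time: 10.88
position: [0.5732, 0.1741, 0.177]
tool_rot: [0.793, 0.61, -0.003, -0.002]
ft_force: [0.8, -1.0, -3.3]
grip_width: 0.0179
```

```bash
python3 -c "
from h import *
plan([.573,.174,.195],-14.9)
snap('wrist','w10')"
```

```text
t 10.875 tcp [0.5732 0.1741 0.177 ] yaw -14.88 tiltz [-0.008  0.    -1.   ] q [0.11 0.55 1.54 0.   1.06 0.37]
f [ 0.82 -1.01 -3.33] w 0.017883831415395096
shift [-0.0002 -0.0002  0.0007] turn 0.0003
```

View pics/w10.png

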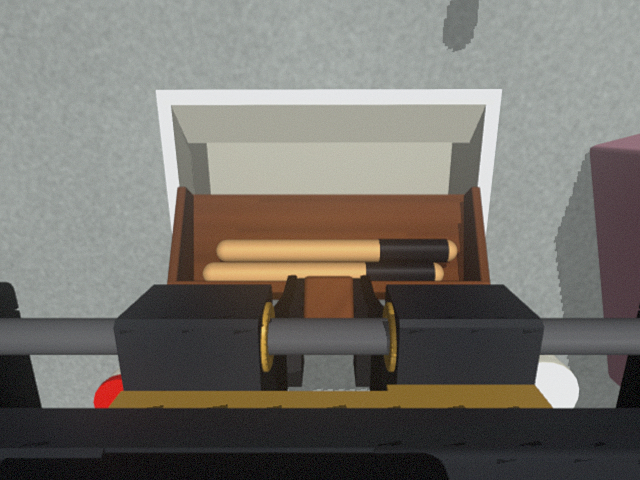

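The tray is swinging front-down, its front edge now at row 195, with the pencils still in. Continuing.

>>> send_rows(steps=[0.005, 0, 0, 0, 0, 0.005, 0, 0, 0, 0])

```text
time: 11.18
position: [0.5732, 0.1741, 0.177]
tool_rot: [0.793, 0.61, -0.003, -0.002]
ft_force: [-0.0, 0.3, -2.3]
grip_width: 0.0177
```

```bash
python3 -c "
from h import *
plan([.573,.174,.195],-14.9)
snap('wrist','w11'); snap('scene','s11')"
```

```text
t 11.175 tcp [0.5732 0.1741 0.177 ] yaw -14.88 tiltz [-0.008 -0.    -1.   ] q [0.11 0.55 1.54 0.   1.06 0.37]
f [-0.03  0.29 -2.32] w 0.017748970795790332
shift [-0.0002 -0.0002  0.0007] turn 0.0003
```

View pics/w11.png

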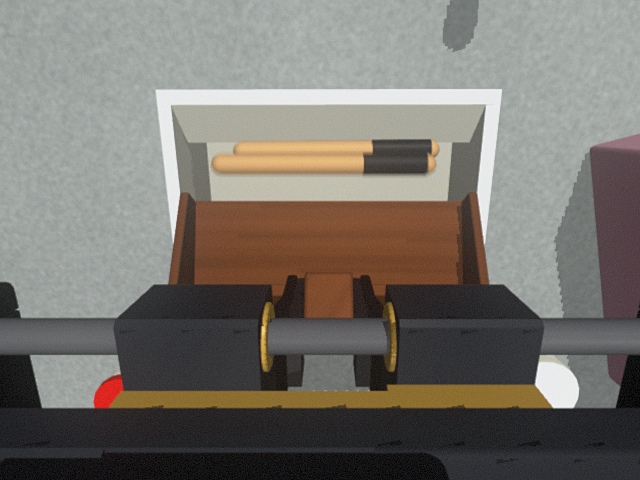

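View pics/s11.png

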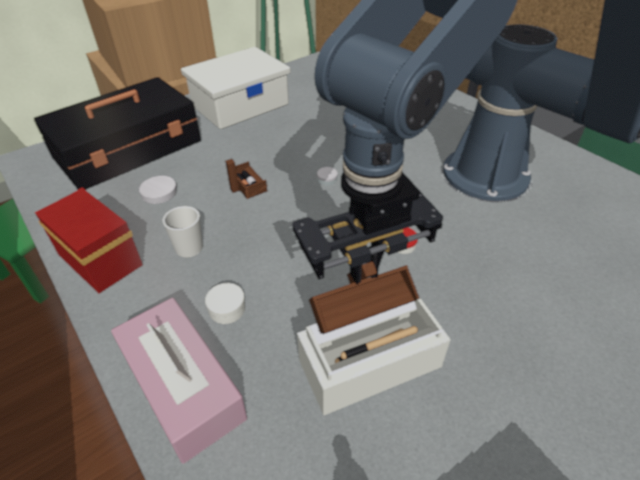

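Wrist view: both pencils (rows 148 and 163) have left the tray into the box. I firm the grip, lift and look.

>>> send_rows(steps=[0.005, 0, 0, 0, 0, 0.005, 0, 0, 0, 0, 0.005, 0, 0, -0.01, 0, 0.005, 0, 0, -0.025, 0, 0.005, -0.01, 0, -0.04, 0, 0.005, -0.02, 0, -0.05, 0, 0.005, -0.04, 0, -0.06, 0, 0.005, -0.06, 0, -0.06, 0], force=20)

```text
time: 12.28
position: [0.5584, 0.1145, 0.2382]
tool_rot: [0.793, 0.609, -0.003, -0.002]
ft_force: [0.1, -1.4, -1.8]
grip_width: 0.0177
```

```bash
python3 -c "
from h import *
plan([.573,.174,.195],-14.9)
snap('wrist','w12'); d=snap('scene','s12')
P=cloud(d);hsv=cv2.cvtColor(d['color'],cv2.COLOR_RGB2HSV)
m=(np.abs(P[...,0]-.585)<.1)&(np.abs(P[...,1]-.2175)<.08)&(P[...,2]<.075)&((hsv[...,1]>80)|(hsv[...,2]<50))
u=np.array([.966,-.259]);v=np.array([.259,.966])
print(m.sum());q=P[m];r=q[:,:2]-[.585,.2175]
print(np.percentile(q[:,2],[5,50,95]),np.percentile(r@u,[1,50,99]),np.percentile(r@v,[1,50,99]))
"
```

```text
t 12.275 tcp [0.5584 0.1145 0.2382] yaw -14.9 tiltz [-0.006 -0.    -1.   ] q [ 0.01  0.44  1.55 -0.    1.16  0.27]
f [ 0.07 -1.43 -1.81] w 0.01773439623763459
shift [ 0.0614 -0.0008  0.0618] turn 0.0001
544
[0.01659308 0.02012942 0.0244657 ] [-0.06932502 -0.0147652   0.05028192] [-0.04348653 -0.03663359 -0.01673996]
```

View pics/w12.png

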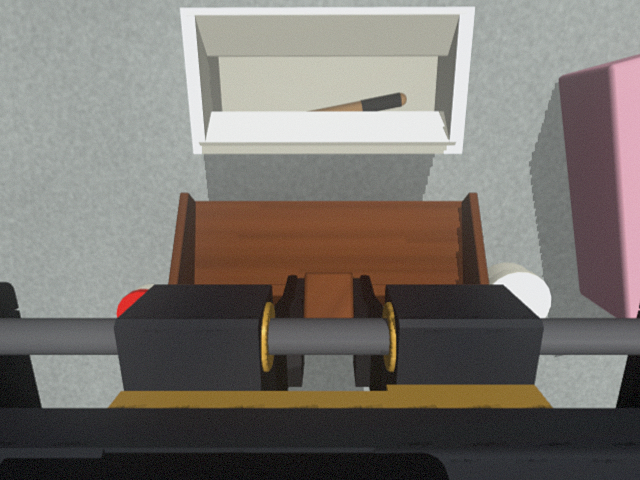

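View pics/s12.png

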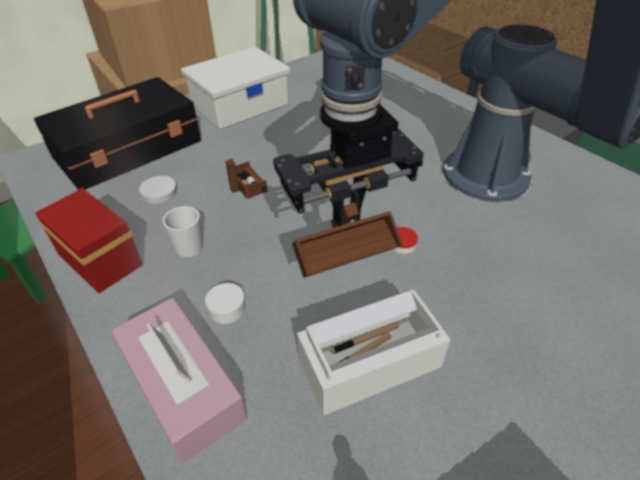

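Scene view: both pencils lie on the box floor (points at z about 0.017–0.024, inside the slot area). The tray is empty and tilted. Next I carry it to clear table and measure its tilt.

```bash
python3 -c "
from h import *
plan(tcp=[.535,-.04,.12],yawdeg=-14.9)
d=dict(np.load('pics/s12.npz'));P=cloud(d);hsv=cv2.cvtColor(d['color'],cv2.COLOR_RGB2HSV)
m=np.zeros((480,640),bool);m[205:280,285:405]=1
m&=(hsv[...,0]<15)&(hsv[...,1]>90)&(P[...,2]>.1)&(P[...,1]>.05)
q=P[m];g=np.array([.5584,.1145,.2569])
v=np.array([.259,.966]);s=(q[:,:2]-g[:2])@v;z=q[:,2]-g[2]
print(m.sum(),np.c_[np.percentile(s,[0,2,50,98,100]),np.percentile(z,[0,2,50,98,100])].round(4))
# floor plane by ransac-ish central region
c=P[240:262,320:385].reshape(-1,3); c0=c.mean(0); n=np.linalg.svd(c-c0)[2][2]; n*=np.sign(n[2]); print('n',n, 'tilt toward v',np.degrees(np.arctan2(n[:2]@v,n[2])))
"
```

```text
t 12.375 tcp [0.5573 0.1134 0.237 ] yaw -15.05 tiltz [-0.009 -0.001 -1.   ] q [ 0.    0.44  1.55 -0.    1.16  0.27]
f [-0.56 -0.21 -2.22] w 0.01750474645139531
shift [-0.1536  0.0194  0.1174] turn -0.0026
4078 [[-0.0348 -0.0817]
 [-0.0176 -0.0761]
 [ 0.0049 -0.0645]
 [ 0.0306  0.0119]
 [ 0.4647  0.45  ]]
n [-0.43402346 -0.61147632  0.66160437] tilt toward v -46.74154351887351
```

>>> send_rows(steps=[0.005, -0.015, 0.002, 0.008, 0, 0.005, -0.035, 0.005, 0.022, 0, 0.005, -0.06, 0.008, 0.04, 0, 0.005, -0.085, 0.011, 0.06, 0, 0.005, -0.11, 0.014, 0.08, 0, 0.005, -0.135, 0.017, 0.1, 0, 0.005, -0.15, 0.019, 0.115, 0, 0.005, -0.154, 0.019, 0.117, 0])

```text
time: 13.38
position: [0.5336, -0.041, 0.119]
tool_rot: [0.794, 0.608, -0.005, -0.004]
ft_force: [-0.3, -0.3, -2.3]
grip_width: 0.018
```

>>> send_rows(steps=[0.005, 0, 0, 0.01, 0, 0.005, 0, 0, 0.02, 0, 0.005, 0, 0, 0.02, 0])

```text
time: 13.75
position: [0.5327, -0.0402, 0.0982]
tool_rot: [0.794, 0.608, -0.005, -0.005]
ft_force: [-0.2, -0.4, -2.8]
grip_width: 0.0177
```

```bash
python3 -c "
from h import *
plan(tcp=[.535,-.04,.07],yawdeg=-14.9)
snap('scene','s13')
d=snap('wrist','w13')
P=cloud(d);o=robot.get_obs();g=np.array(o['position']);g[2]+=.0187
v=np.array([.259,.966])
for r in range(190,290,6):
    p=P[r,200:290]; p=p[(p[:,2]<.2)]; p=np.median(p,0); print(r,round((p[:2]-g[:2])@v,4),round(p[2],4))
"
```

```text
t 13.75 tcp [ 0.5327 -0.0402  0.0982] yaw -15.08 tiltz [-0.014  0.001 -1.   ] q [-0.28  0.6   1.76 -0.    0.8  -0.02]
f [-0.23 -0.36 -2.8 ] w 0.01765959452721762
shift [0.0009 0.0026 0.0281] turn -0.0031
190 0.032 0.0002
196 0.0279 0.0003
202 0.0319 0.0421
208 0.0287 0.0433
214 0.0257 0.0443
220 0.0223 0.0456
226 0.0191 0.0464
232 0.0159 0.0477
238 0.0125 0.0487
244 0.0097 0.0498
250 0.0064 0.0509
256 0.0032 0.0521
262 0.0001 0.0531
268 -0.003 0.0541
274 -0.0065 0.0552
280 -0.009 0.0564
286 0.0365 0.1751
```

View pics/s13.png

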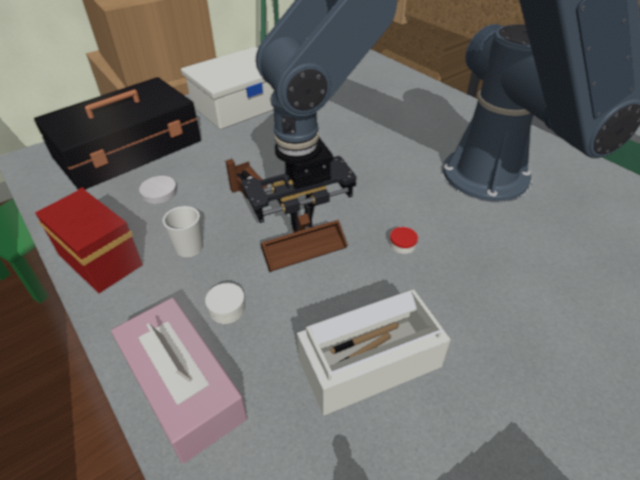

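Tilt is 35° (floor slopes 19° down toward the front), and the lower front corner is about 24 mm above the table. I touch it down, then swing the hand back and down around that corner to right the tray.

>>> send_rows(steps=[0.005, 0, 0.001, 0.008, 0, 0.005, 0, 0.001, 0.016, 0, 0.005, 0, 0.001, 0.021, 0, 0.005, 0, 0.001, 0.024, 0, 0.005, 0, 0.001, 0.025, 0, 0.005, 0, 0.001, 0.025, 0], force=8)

```text
time: 14.6
position: [0.5335, -0.0411, 0.0747]
tool_rot: [0.794, 0.608, -0.005, -0.004]
ft_force: [-2.7, -0.4, 5.0]
grip_width: 0.0181
```

>>> send_rows(steps=[0.005, -0.004, 0, 0.002, 0, 0.005, -0.008, 0, 0.003, 0, 0.005, -0.012, 0, 0.005, 0, 0.005, -0.016, 0, 0.006, 0], force=4)

```text
time: 15.1
position: [0.5292, -0.0568, 0.0684]
tool_rot: [0.794, 0.608, -0.005, -0.004]
ft_force: [0.1, 0.3, -1.1]
grip_width: 0.018
```

```bash
cat > fl.py <<'E'
from h import *
import sys
plan(tcp=[.535,-.04,.07],yawdeg=-14.9)
d=snap('wrist',sys.argv[1])
P=cloud(d);o=robot.get_obs();g=np.array(o['position']);g[2]+=.0187
v=np.array([.259,.966])
for r in range(130,290,8):
    p=P[r,200:280]; p=p[(p[:,2]<.2)]
    if len(p): p=np.median(p,0); print(r,round((p[:2]-g[:2])@v,4),round(p[2],4))
E
python3 fl.py w14
```

```text
t 15.1 tcp [ 0.5292 -0.0568  0.0684] yaw -15.1 tiltz [-0.013 -0.    -1.   ] q [-0.31  0.64  1.78 -0.01  0.73 -0.05]
f [ 0.11  0.26 -1.12] w 0.017999799828513022
shift [ 0.0177  0.0012 -0.0016] turn -0.0034
130 0.0714 0.0002
138 0.067 0.0004
146 0.0625 0.0001
154 0.058 0.0001
162 0.0535 0.0006
170 0.0488 0.0
178 0.0443 0.0006
186 0.0427 0.021
194 0.0385 0.0217
202 0.0339 0.022
210 0.03 0.0225
218 0.0255 0.0231
226 0.0213 0.0234
234 0.0169 0.0241
242 0.0124 0.0246
250 0.0081 0.0251
258 0.0033 0.0253
266 -0.0009 0.0262
274 0.0039 0.0509
282 0.0001 0.0524
```

View pics/w14.png

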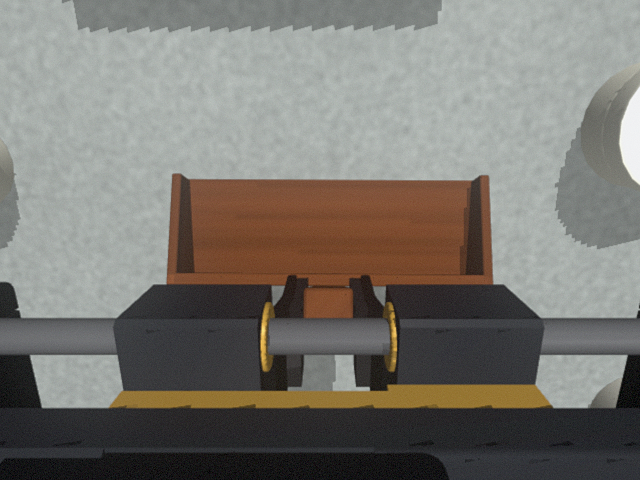

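The tilt is down to 23° and the corner is on the table. Continuing the arc.

>>> send_rows(steps=[0.005, -0.004, 0, 0.002, 0, 0.005, -0.007, 0, 0.004, 0, 0.005, -0.011, 0, 0.006, 0, 0.005, -0.015, 0, 0.008, 0, 0.005, -0.019, 0, 0.011, 0, 0.005, -0.022, 0, 0.013, 0, 0.005, -0.026, 0, 0.016, 0, 0.005, -0.026, 0, 0.017, 0])

```text
time: 16.15
position: [0.5223, -0.0829, 0.0513]
tool_rot: [0.794, 0.608, -0.005, -0.004]
ft_force: [-1.5, -0.7, 1.4]
grip_width: 0.0178
```

```bash
python3 fl.py w15
```

```text
t 16.15 tcp [ 0.5223 -0.0829  0.0513] yaw -15.11 tiltz [-0.013 -0.001 -1.   ] q [-0.37  0.67  1.8  -0.01  0.68 -0.1 ]
f [-1.54 -0.73  1.37] w 0.017763400357152223
shift [ 0.0447  0.0009 -0.0189] turn -0.0037
130 0.0711 0.0002
138 0.067 0.0
146 0.064 0.0221
154 0.0602 0.0212
162 0.0563 0.0202
170 0.0524 0.0196
178 0.0483 0.0185
186 0.0443 0.0176
194 0.0401 0.0167
202 0.0357 0.0156
210 0.0313 0.0145
218 0.0268 0.0136
226 0.0222 0.0125
234 0.0176 0.0115
242 0.0136 0.013
250 0.0143 0.029
258 0.0127 0.0365
266 -0.0047 0.0004
274 -0.0096 0.0004
282 -0.0145 0.0004
```

View pics/w15.png

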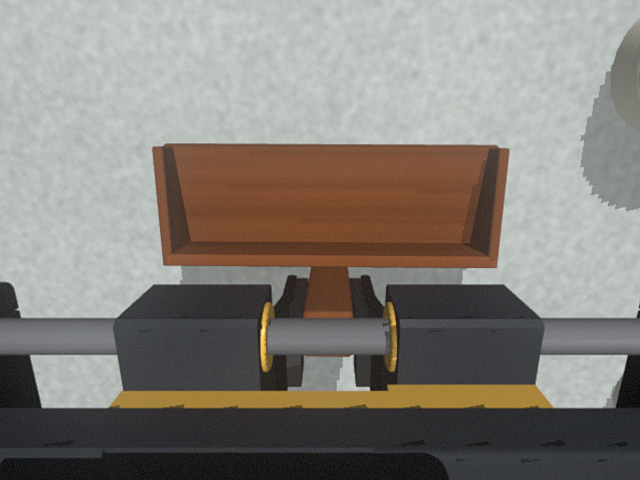

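Tilt is about 3°. I lower the last few mm, open, and retreat upward.

>>> send_rows(steps=[0.005, -0.002, 0, 0.002, 0, 0.005, -0.003, 0, 0.003, 0, 0.005, -0.003, 0, 0.004, 0, 0.005, -0.003, 0, 0.004, 0])

```text
time: 16.7
position: [0.5216, -0.0856, 0.0478]
tool_rot: [0.794, 0.608, -0.005, -0.003]
ft_force: [-1.8, -0.3, 4.5]
grip_width: 0.018
```

>>> send_rows(steps=[0.03, 0, 0, 0, 0, 0.05, 0, 0, 0, 0, 0.07, 0, 0, 0, 0, 0.087, 0, 0, 0, 0, 0.087, 0, 0, 0, 0, 0.087, 0, 0, 0, 0, 0.087, 0, 0, 0, 0])

```text
time: 17.58
position: [0.5215, -0.0856, 0.0478]
tool_rot: [0.794, 0.608, -0.005, -0.004]
ft_force: [0.2, 0.2, -0.4]
grip_width: 0.0797
```

```bash
python3 fl.py w16
```

```text
t 17.575 tcp [ 0.5215 -0.0856  0.0478] yaw -15.11 tiltz [-0.013 -0.001 -1.   ] q [-0.37  0.68  1.8  -0.01  0.68 -0.1 ]
f [ 0.24  0.17 -0.44] w 0.07972858996329718
shift [ 0.0474  0.0009 -0.0224] turn -0.0036
130 0.0712 0.0003
138 0.0672 0.0003
146 0.0643 0.0217
154 0.0606 0.0208
162 0.0567 0.0195
170 0.0529 0.0186
178 0.0487 0.0173
186 0.0447 0.0163
194 0.0407 0.0152
202 0.0363 0.014
210 0.0319 0.0128
218 0.0273 0.0114
226 0.0227 0.0102
234 0.0181 0.0088
242 0.0161 0.0175
250 0.0161 0.0308
258 0.0133 0.0343
266 -0.0032 0.0003
274 -0.008 0.0003
282 -0.0098 0.0008
```

View pics/w16.png

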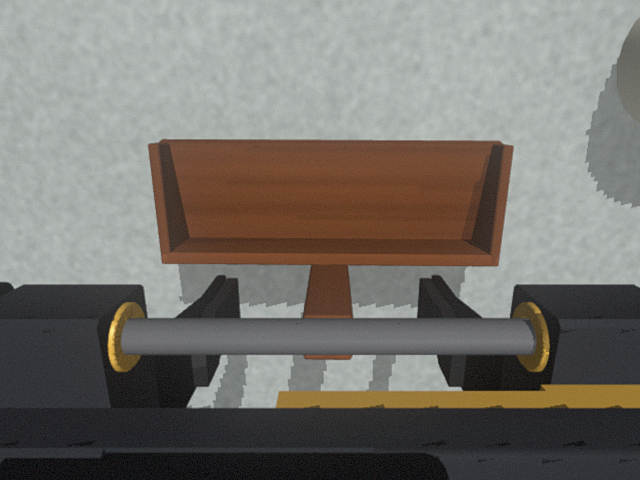

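Floor slope is now 15.6° with the edge at 21.7 mm, so the tray stands flat and is released. Retreating straight up.

>>> send_rows(steps=[0.087, 0, 0, -0.01, 0, 0.087, 0, 0, -0.03, 0, 0.087, 0, 0, -0.06, 0, 0.087, 0, 0, -0.09, 0, 0.087, 0, 0, -0.12, 0, 0.087, 0, 0, -0.15, 0, 0.087, -0.03, 0, -0.16, 0, 0.087, -0.06, 0, -0.17, 0])

```text
time: 18.62
position: [0.508, -0.1437, 0.2195]
tool_rot: [0.794, 0.609, -0.005, -0.003]
ft_force: [0.4, -0.1, 0.5]
grip_width: 0.087
```

>>> send_rows(steps=[0.087, -0.04, -0.03, 0, 0, 0.087, -0.08, -0.06, 0, 0, 0.087, -0.12, -0.08, 0, 0, 0.087, -0.14, -0.08, 0, 0, 0.087, -0.14, -0.08, 0, 0, 0.087, -0.14, -0.08, 0, 0])

```text
time: 19.38
position: [0.3945, -0.2574, 0.2212]
tool_rot: [0.793, 0.609, -0.005, -0.003]
ft_force: [0.4, 0.2, 0.1]
grip_width: 0.0869
```

Run:
```python
from h import *
d=snap('scene','s17'); t=snap('top','t17')
P=cloud(d);hsv=cv2.cvtColor(d['color'],cv2.COLOR_RGB2HSV)
m=(np.abs(P[...,0]-.585)<.1)&(np.abs(P[...,1]-.2175)<.08)&(P[...,2]<.075)&((hsv[...,1]>80)|(hsv[...,2]<50))
n,l,s,c=cv2.connectedComponentsWithStats(m.astype(np.uint8))
u=np.array([.966,-.259]);v=np.array([.259,.966])
for i in range(1,n):
    if s[i,4]>20:
        q=P[l==i];r=q[:,:2]-[.585,.2175];print(s[i],np.percentile(q[:,2],[2,50,98]).round(3),np.percentile(r@u,[1,99]).round(3),np.percentile(r@v,[1,99]).round(3))
P=cloud(t);m=(np.abs(P[...,0]-.53)<.12)&(np.abs(P[...,1]+.05)<.09)&(P[...,2]>.075)&(P[...,2]<.12);print('post top',P[m].mean(0),P[m].max(0))
cv2.imwrite('pics/s17c.png',cv2.resize(d['color'][180:420,200:460,::-1],None,fx=2.4,fy=2.4))
```

```text
[331 323  67  34 557] [0.016 0.02  0.025] [-0.07  0.05] [-0.044 -0.016]
post top [ 0.52441405 -0.08340506  0.08479172] [ 0.53464295 -0.07359536  0.08860189]
```

View pics/s17c.png

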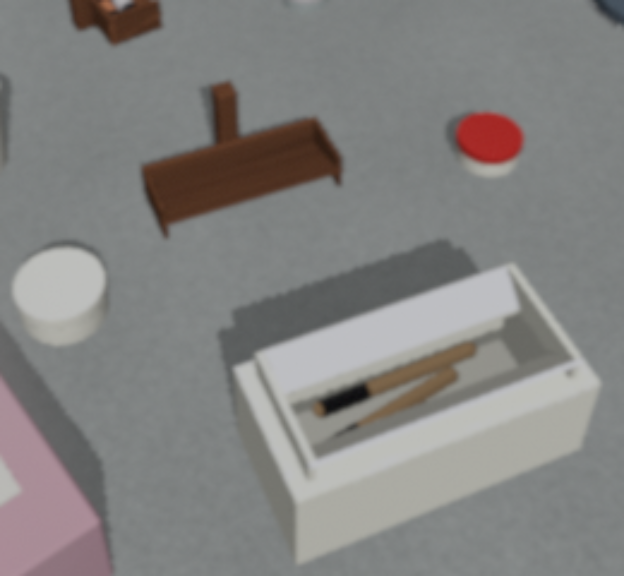

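View pics/t17.png

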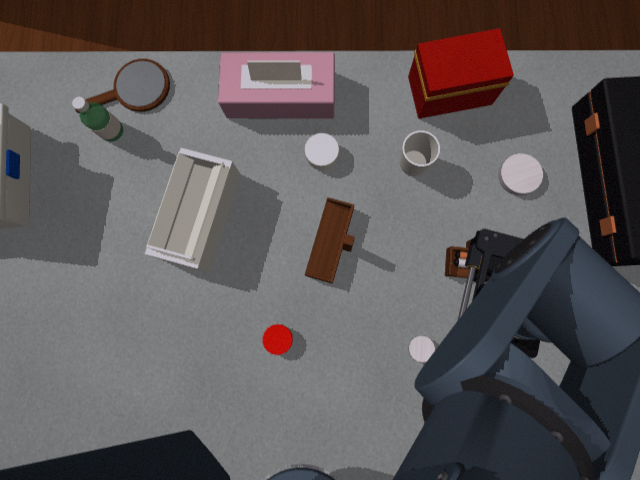

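The scene and top views show the tray upright and free, with its post top at z = 0.085. Both pencils are low in the box and the arm is clear.

```bash
python3 -c "
from h import *
o=robot.get_obs();print(o['time'],o['ft_force']);print(hand_in())"
```

```text
19.475 [-0.13593781 -0.55777755 -0.84157401]
the job is handed in; nothing more can be done
None
```

I handed the job in at 19.5 s. Both pencils are inside the slotted box, and the empty tray stands upright on the table, released. The hand-in gives no verdict.

**What I did:**
- I gripped the post with 50 N across the tray's length, lifted, carried it and turned it over the slot.
- The moves allow no tilting, so I eased the grip down to 3 N. The tray then swung about 35° front-down around the pads, and both pencils rolled out into the box.
- I touched the tray's front corner to the table and moved the hand back and down until the tray was nearly flat. Then I opened the fingers and backed away.

**Last checks:**
- **Pencils:** the visible pencil surface is 16–25 mm above the table, well under 50 mm, and close to level. Both show in the scene view only. In the top view the box wall hides them, so the two views could not be compared.
- **Tray:** the floor slopes 15.6° (16° when standing level), the front edge is 22 mm up and the post top is at 85 mm. All three fit a tray standing flat.
- **Robot:** it is clear of everything, with wrist force within noise.
- **Failed measurement:** one early scene-view tilt fit was unusable because its region was mixed; I measured the tilt from wrist depth instead.

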